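# Close an instrument case on its dowels and hold it pressed on a sprung stand

## Task

Slide the lid of the instrument case straight out of the open end of its holder, then set it on the lower half waiting in the steel stand so that both dowels pass through their matching holes and the lid lies flush. Press the closed case down until the sprung lower half has sunk about half-way through its travel, not onto its stop, and keep holding it there: finish while still gripping the lid's handle and pressing. Leave the spray bottle, the steel bowl and the small amber jar where they stand.

Things in the scene. Friction and masses are not known exactly. Their poses are not given: they have to be found in the camera images.
- holder: Grey plastic holder fixed to the table. Its channel runs along x: open at -x (robot side, end at x = -61 mm), stop at +x. Origin on the table mid-channel. Floor 6 mm thick, width 69 mm. Lips (z 16.5 to 20.5 mm, 48 mm apart) overhang the lid's long edges by 8 mm with 2.5 mm of air above its plate: slide the lid 125 mm or more along -x, level, before lifting.
- lid: Loose lid, 0.2 to 0.4 kg: aluminium plate 110 x 64 x 8 mm with a bridge handle. Origin at the centre of the plate's underside; x along its length, z up. Two through holes on the long centre line: 14 mm wide at x = -41 mm, 10 mm at x = +41 mm. It starts flat in the holder, its x within 1 degree of the holder's x and its origin within 12 mm of the holder's.
- lid_grip (a point): Centre of the lid's handle bar, 40 mm above the plate's underside; axes as the lid's. The black bar is 50 mm long along x, 16 mm thick along y (grip it across y) and 24 mm high, on two round posts; its underside is 20 mm above the top of the plate.
- lid_under (a point): Centre of the underside of the lid plate; axes as the lid's.
- lid_big_hole (a point): Centre of the lid's larger (14 mm) hole, at the underside of the plate, 41 mm along the lid's -x from its centre.
- stand: Steel stand fixed to the table, an open tray 140 x 94 mm with rims 36 mm high, in which the lower half of the case is carried on springs. Origin on the table under its centre; x along its length (the same direction as the lower half's x), z up.
- seat (a point): Centre of the rim plane of the lower half (open aluminium box 110 x 64 x 34 mm), where the lid's underside lies when flush; 56 mm above the table when up, sinks with lower. x along its length. Two steel dowels rise 14 mm above it, tapered over the last 3 mm: 12 mm thick at x = -41 mm, 8 mm at x = +41 mm. The lid fits only with its x the same way as this x.
- big_dowel (a point): Foot of the thicker (12 mm) dowel, in the rim plane, 41 mm along -x from the seat.
- lower (a joint): How far the sprung lower half has sunk, in m: 0 up (the lid's weight alone does not move it), hard stop at 0.014. Pressing starts to move it at about 2 to 4 N beyond the lid's weight, then 0.9 N per mm; about 9 N at the middle of its travel.
- spray: Bystander: white spray bottle, 56 mm across, 140 mm tall, origin at its underside. Leave alone.
- bowl: Bystander: steel bowl, 100 mm across, 40 mm high, origin at its underside. Leave alone.
- oil: Bystander: small amber jar, 40 mm across, 60 mm tall, origin at its underside. Leave alone.
Mind the look-alikes: they are no part of the job. What is shaped like the stand but green or purple is not meant.

How it is judged:
By the outcome, as a careful person would: the job done as asked, in the order asked, and still so for the second after the job is handed in, while the arm keeps its last pose, push and grip.
It also fails if it takes over 53 s, if anything falls off the work surface, if the arm or the gripper's body presses on something with over 40 N, if the wrist force passes 120 N, or if a joint passes its speed limit or range.

## Robot

A 6-joint arm with a two-finger parallel gripper is mounted at the origin on the work surface. World frame = base frame: x ahead of the robot, y to its left, z up, the work surface at z = 0. Lengths are in m, angles in rad, forces in N, time in s.
With the tool pointing down it reaches from about 0.3 to 0.75 m from the base axis. Payload 8.5 kg.
Tool frame: the origin (TCP) lies midway between the tips of the shut fingers; the grasp point (between the pads) lies 19 mm behind it (env.hold_point_z is the distance from the TCP to the grasp point, in m); z points along the fingers, y is the direction in which the jaws open and shut (so a half turn about z gives the same grasp; the last joint's range is limited). The gripper opens to 85 mm and grips with 20 to 120 N. Pads are 22 mm wide; open, the fingers measure 114 mm over their backs; the gripper's body (76 mm by 85 mm) begins 54 mm behind the grasp point. The pads swing forward as they close: fully open they stand 13 mm farther back than shut.
Start: joints at [-1.325, 0.381, 1.297, -0, 1.464, -0.215], TCP at [0.245, -0.493, 0.231] pointing down, gripper open.
Joint ranges: [-3.11, 3.11], [-0.89, 2.33], [0.22, 2.48], [-1.42, 4.56], [0.17, 2.85], [-2.88, 2.88]. Speed limits (rad/s): [2.39, 2.39, 3.14, 3.14, 3.14, 3.14].

## Interface

Orientations are given as [roll, pitch, yaw] about the fixed x, y, z axes, in that order (R = Rz(yaw) Ry(pitch) Rx(roll)).
In Python, from rig import telemetry, snapshot, env gives the robot as it stands.
- The arm moves only by the shell command python3 -m creep 'ROWS' [OPENING] [FORCE]. ROWS is JSON, a list of rows, each a list of 4 numbers: the shift along the tool's x, y, z in mm, then the turn about the tool's z in rad. A call has exactly 5 rows; each row shifts and turns the commanded pose from where the row before left it, along the tool's axes as they then stand; what a row does not reach is not made up. A row lasts 1/12 s, in which the tool goes at most 41.7 mm and 7.16 degrees, less where a joint would pass 70% of its speed; a pose out of reach is approached as far as the arm can. A call with a gripper value outside its range is refused whole. OPENING is the closure in counts, from 0 (fully open) to 255 (shut), set as the call begins (- or left out, the last holds). The fingers move at their own pace and stop on an object; FORCE is the grip in N (left out, the last holds). Time passes only in rows, so rows that do not move let the fingers close, or fill a call up. It gives the time, the measured TCP pose, the force and the opening at its end, in the units of the state.
- telemetry.observe(): the state, without advancing time (a new reading comes with each control period).
- snapshot(name): name is "scene" or "top"; returns a dict with "frame" (384x512x3 uint8, red, green, blue), "intrinsics" (3x3 intrinsics, pixels), "xyz" and "rotation" of the camera in the world. Camera axes: x right, y down, z forward; pixel columns grow to the right and rows downward; lengths in m; the calibration is good to about 2 mm. A picture is of the moment at which its call begins. There is no depth.
- env.finish_job(): hands the job in, once; it reports no verdict.
The state is a dict: "t": time; "joint_pos": joint angles; "qd": joint speeds; "joint_efforts": joint torques, N m; "tool_pos": TCP position; "eef_rot": TCP orientation; "ft_force": force on the tool from outside, world axes, zero at the start; "ft_torque": the same for the moment, N m; "grip_width": opening from 0.0 (shut) to 1.0 (fully open).
Only numpy, scipy, OpenCV 4.12 (cv2) and the standard library are available. Lean on these libraries where they do the work, as an engineer would, in place of code of your own. Each camera call takes 0.05 s, during which the arm holds its last target.

## Working session

There is one attempt and no reset: what is moved stays moved. The work goes in short steps, Python scripts to look and compute and a shell command to move; the robot and the scene stay as the last step left them, time stands still between calls to the robot, and variables do not carry over. Pictures are saved under pics/ and viewed, and the job is handed in when it is done.

```bash
ls; mkdir -p pics; python3 - <<'E'
from rig import telemetry, snapshot, env
import cv2,numpy as np,pickle
print(telemetry.observe()); print(env.hold_point_z)
for n in("scene","top"):
    s=snapshot(n); pickle.dump(s,open(n+"0.pkl","wb"))
    cv2.imwrite(f"pics/{n}0.png",cv2.resize(s["frame"][:,:,::-1],(800,600),interpolation=cv2.INTER_CUBIC))
    print(n,s["intrinsics"],s["xyz"],s["rotation"])
E
```

```text
pics
{'t': 0.0, 'joint_pos': array([-1.32530438e+00,  3.81217172e-01,  1.29826162e+00,  3.75239224e-05,
        1.46361305e+00, -2.15282262e-01]), 'qd': array([ 6.46999711e-04, -2.87303240e-04, -2.51733106e-04, -5.89383935e-05,
        9.30995486e-05,  2.54626209e-03]), 'joint_efforts': array([-2.57332045e-03, -4.48475718e+01, -2.31278998e+01, -2.81071516e-04,
        4.83744036e-03, -6.18146771e-06]), 'tool_pos': array([ 0.2444955 , -0.49234109,  0.23070013]), 'eef_rot': array([-3.14013604e+00, -3.56702455e-04,  4.60769910e-01]), 'ft_force': array([-0.20496959, -0.01012865,  0.08111451]), 'ft_torque': array([ 0.0184336 ,  0.00557088, -0.00036937]), 'grip_width': 1.0028424942893952}
0.0187
scene [[349.63125633   0.         259.77380486]
 [  0.         349.63125633 195.7998056 ]
 [  0.           0.           1.        ]] [1.05330995 0.39518079 0.85534626] [-2.50339569 -0.00564586  2.30515934]
top [[411.24950904   0.         254.20822457]
 [  0.         411.24950904 197.73968012]
 [  0.           0.           1.        ]] [ 0.47130178 -0.01294396  1.42373546] [-3.04562079 -0.00578966 -1.58394069]
```

View pics/scene0.png

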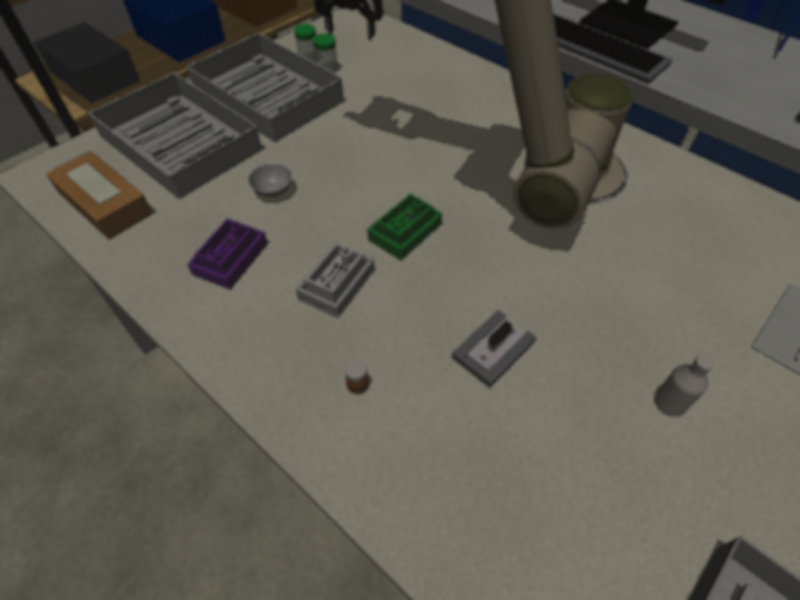

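View pics/top0.png

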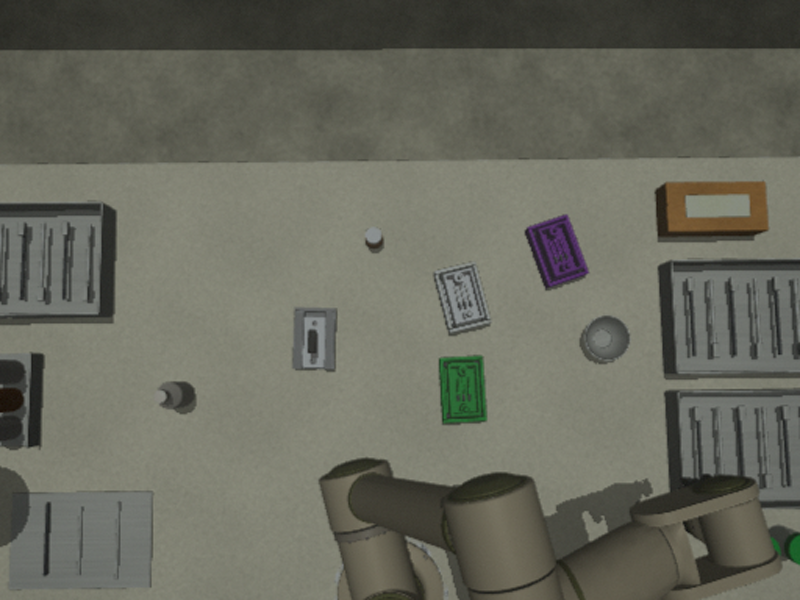

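The top view has +x up and +y left. The grey holder with the lid is at about (314,339). Three things are stand-shaped: grey/steel at (462,298), green at (463,390) and purple at (557,251). I choose the steel one and check it and the holder in close crops.

```bash
python3 - <<'E'
import cv2,numpy as np,pickle
s=pickle.load(open("top0.pkl","rb"))["frame"][:,:,::-1]
c=pickle.load(open("scene0.pkl","rb"))["frame"][:,:,::-1]
def crop(im,x0,y0,w,h,k): return cv2.resize(im[y0:y0+h,x0:x0+w],None,fx=k,fy=k,interpolation=cv2.INTER_CUBIC)
a=crop(s,180,190,40,50,10); b=crop(s,272,163,40,50,10)
cv2.imwrite("pics/c1.png",np.clip(np.hstack([a,b])*1.3,0,255))
a=crop(c,285,190,64,60,6); b=crop(c,185,150,64,60,6)
cv2.imwrite("pics/c2.png",np.clip(np.hstack([a,b])*1.3,0,255))
E
```

```text
[ WARN:0@0.043] global loadsave.cpp:1063 imwrite_ Unsupported depth image for selected encoder is fallbacked to CV_8U.
```

View pics/c1.png

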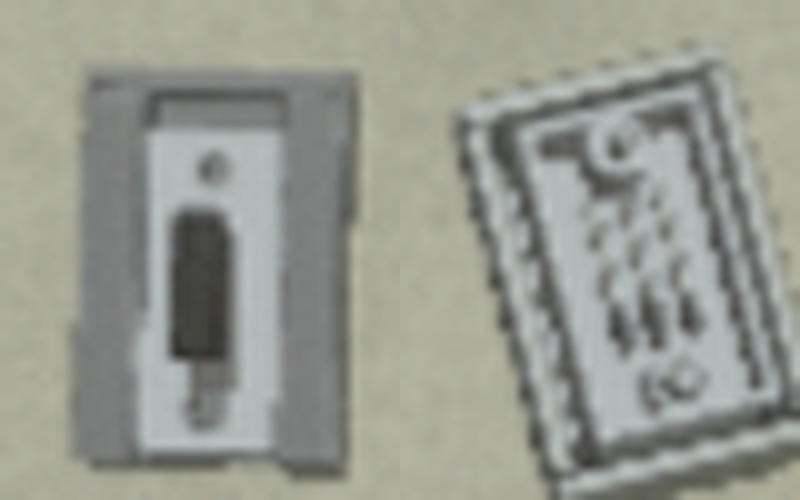

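View pics/c2.png

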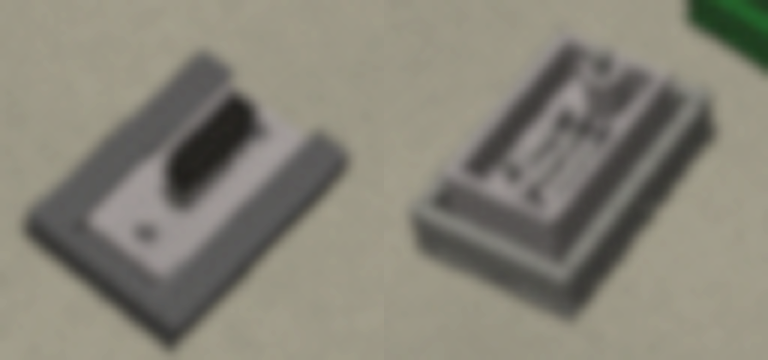

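```bash
cat > h.py <<'E'
import cv2,numpy as np,pickle
from scipy.spatial.transform import Rotation as R
def load(n): return pickle.load(open(n,"rb"))
def proj(s,P):
    P=np.atleast_2d(P); c=(P-s["xyz"])@R.from_euler("xyz",s["rotation"]).as_matrix()
    u=c@s["intrinsics"].T; return u[:,:2]/u[:,2:]
def ray(s,uv,z):
    d=R.from_euler("xyz",s["rotation"]).as_matrix()@np.linalg.inv(s["intrinsics"])@np.array([uv[0],uv[1],1.])
    return s["xyz"]+d*(z-s["xyz"][2])/d[2]
def crop(s,x0,y0,w,h,k,gain=1.3,inter=cv2.INTER_CUBIC):
    im=s["frame"][y0:y0+h,x0:x0+w,::-1]
    return np.clip(cv2.resize(im,None,fx=k,fy=k,interpolation=inter).astype(float)*gain,0,255).astype(np.uint8)
def c2p(x0,y0,k,u,v): return np.array([(u+.5)/k-.5+x0,(v+.5)/k-.5+y0])
E
python3 - <<'E'
from h import *
s=load("top0.pkl");c=load("scene0.pkl")
cv2.imwrite("pics/d1.png",crop(s,274,164,44,52,11))
cv2.imwrite("pics/d2.png",crop(c,184,150,60,54,12,1.5))
# rough check
for n,uv in(("holder",c2p(180,190,10,215,270)),("stand",(295.5,190.5))): print(n,ray(s,uv,0.03))
E
```

```text
holder [0.54361934 0.15811625 0.03      ]
stand [ 0.62840201 -0.16400294  0.03      ]
```

View pics/d1.png

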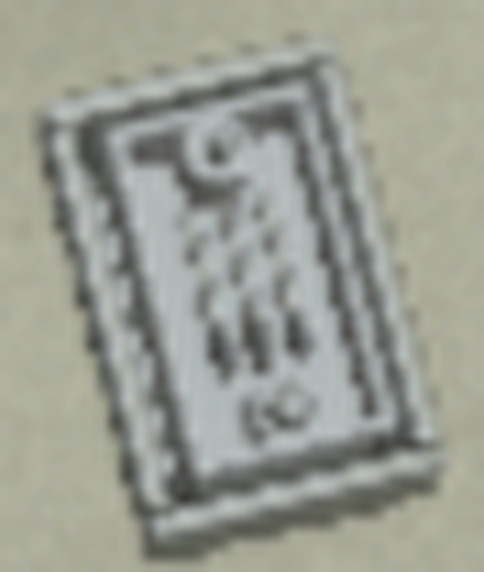

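View pics/d2.png

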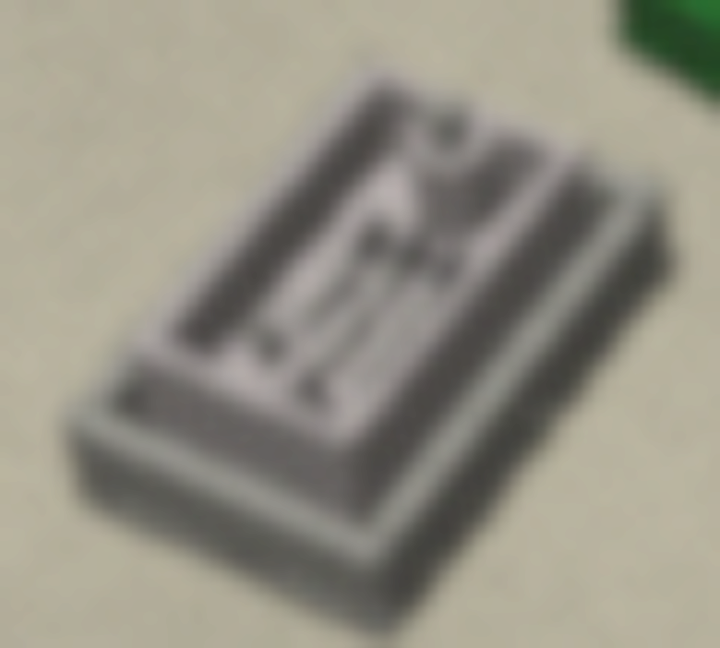

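```bash
cat > fit.py <<'E'
from h import *
from scipy.optimize import least_squares
s=load("top0.pkl");c=load("scene0.pkl")
def rect(L,W,z): return np.array([[L/2,W/2,z],[L/2,-W/2,z],[-L/2,-W/2,z],[-L/2,W/2,z]])/1000
def place(p,P): return P@R.from_euler("z",p[2]).as_matrix().T+[p[0],p[1],0]
# stand; corners order: +x+y (TL in top), +x-y (TR), -x-y (BR), -x+y (BL)
ob=[]
t=lambda u,v:c2p(274,164,11,u,v)
q=lambda u,v:c2p(184,150,12,u,v)
S=rect(140,94,36);B=rect(110,64,56)
ob+=[(s,S[0],t(45,118)),(s,S[1],t(330,45)),(s,S[2],t(438,455)),(s,S[3],t(148,520)),
 (s,B[0],t(108,130)),(s,B[1],t(310,82)),(s,B[2],t(402,430)),(s,B[3],t(192,475))]
ob2=[(c,S[0],q(370,555)),(c,S[1],q(72,428)),(c,S[3],q(660,185)),
 (c,B[0],q(350,445)),(c,B[1],q(145,350)),(c,B[2],q(375,75)),(c,B[3],q(575,160))]
def fit(ob,p0):
    f=lambda p:np.concatenate([(proj(k,place(p,P))[0]-uv) for k,P,uv in ob])
    r=least_squares(f,p0,loss="soft_l1"); return r.x,f(r.x).reshape(-1,2)
if __name__=="__main__":
  for o in(ob,ob2,ob+ob2):
    p,r=fit(o,[.63,-.16,.2]); print(p.round(4),np.degrees(p[2])); print(r.round(1).tolist())
  np.save("stand.npy",p)
E
python3 fit.py
```

```text
[ 0.6311 -0.164   0.2236] 12.812309667176967
[[-0.3, -1.4], [0.4, -1.1], [0.8, 1.4], [0.2, 1.9], [-0.3, -0.1], [-0.2, -0.2], [-0.5, -0.1], [0.0, 0.3]]
[ 0.6328 -0.165   0.2464] 14.117967941558357
[[0.7, 1.0], [-1.2, -0.4], [0.6, 0.0], [0.1, 0.4], [-1.2, 0.3], [-0.3, -0.9], [0.7, -0.8]]
[ 0.632  -0.1644  0.2331] 13.35433071551111
[[-0.4, -1.5], [0.3, -1.4], [1.1, 0.9], [0.6, 1.8], [-0.3, -0.3], [-0.3, -0.5], [-0.3, -0.5], [0.3, 0.0], [0.7, 1.0], [-0.9, -0.7], [1.1, 0.2], [0.2, 0.4], [-0.9, 0.0], [0.3, -1.0], [1.2, -0.6]]
```

```bash
cat > ov.py <<'E'
from fit import *
def overlay(cam,x0,y0,w,h,k,items,gain=1.4):
    im=crop(cam,x0,y0,w,h,k,gain,cv2.INTER_LINEAR)
    for pts,col in items:
        uv=((proj(cam,pts)-[x0,y0]+.5)*k-.5).round().astype(int)
        cv2.polylines(im,[uv.reshape(-1,1,2)],True,col,1)
    return im
def circ(x,y,z,d):
    a=np.linspace(0,2*np.pi,30); return np.c_[x+d/2*np.cos(a),y+d/2*np.sin(a),0*a+z]/1000
def items(p,flip=1):
    return [(place(p,X),col) for X,col in((S,(0,255,255)),(B,(0,255,0)),(circ(-41*flip,0,70,12),(0,0,255)),(circ(41*flip,0,70,8),(255,0,0)),(circ(-41*flip,0,56,12),(0,0,255)),(circ(41*flip,0,56,8),(255,0,0)))]
E
python3 - <<'E'
from ov import *
p=np.load("stand.npy")
for n,cam,a in(("top",s,(272,160,48,56,10)),("sc",c,(184,150,60,54,10))):
    cv2.imwrite(f"pics/o_{n}.png",np.hstack([overlay(cam,*a,items(p)) if n=="top" else overlay(cam,*a,items(p)),crop(cam,*a[:4],6,1.5)[:a[3]*10] if 0 else np.zeros((1,1,3),np.uint8)] if 0 else [overlay(cam,*a,items(p))]))
E
```

```text
(no output)
```

View pics/o_top.png

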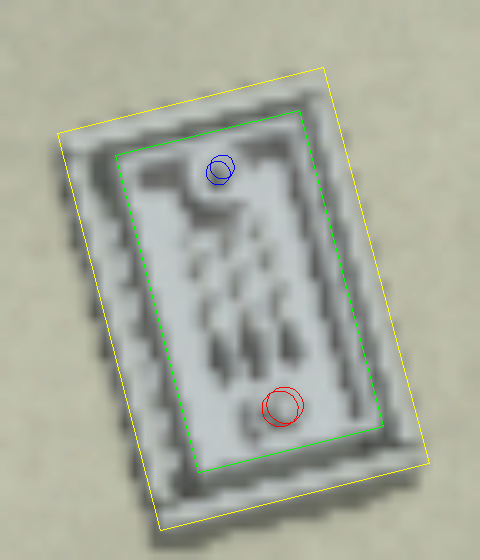

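View pics/o_sc.png

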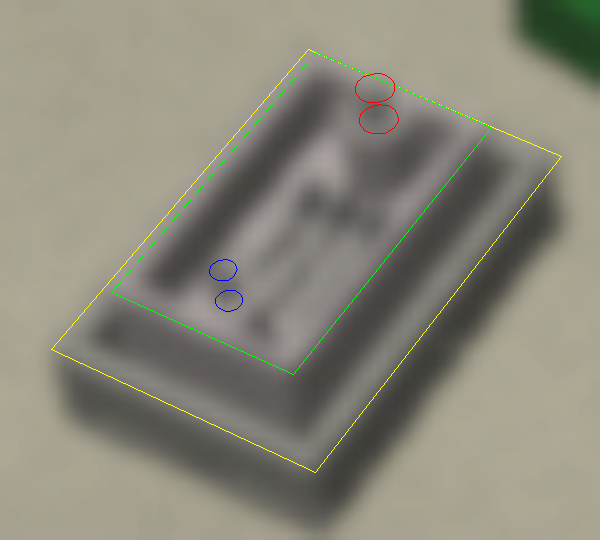

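```bash
python3 - <<'E'
from ov import *
p=np.load("stand.npy")
rows=[]
for cam,P in((s,[41,0,60]),(s,[-41,0,60]),(c,[41,0,60]),(c,[-41,0,60])):
    uv=proj(cam,place(p,np.array([P])/1000.))[0]; x0,y0=(uv-9).astype(int)
    im=cam["frame"][y0:y0+19,x0:x0+19,::-1].astype(float)
    im=(im-im.min())/(im.max()-im.min())*255
    rows.append(cv2.resize(im.astype(np.uint8),(285,285),interpolation=cv2.INTER_LANCZOS4))
cv2.imwrite("pics/ends.png",np.vstack([np.hstack(rows[:2]),np.hstack(rows[2:])]))
E
```

```text
(no output)
```

View pics/ends.png

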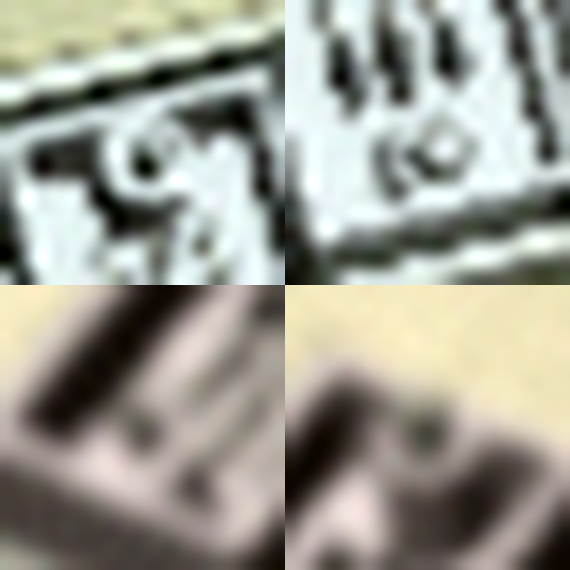

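```bash
python3 - <<'E'
from ov import *
cv2.imwrite("pics/e1.png",crop(s,180,190,40,50,12))
cv2.imwrite("pics/e2.png",crop(c,284,190,64,60,12,1.5))
t=lambda u,v:c2p(180,190,10,u,v)
a=ray(s,t(215,168),.014);b=ray(s,t(205,405),.014);print(a,b,(a+b)/2,np.linalg.norm(a-b),np.degrees(np.arctan2(*(a-b)[1::-1])))
g=[ray(s,t(*x),.058) for x in((172,209),(233,209),(228,358),(172,358))];print(np.mean(g,0),g)
g=[ray(s,t(*x),.0205) for x in((85,72),(355,75),(75,462),(345,475))];print(np.mean(g,0),g)
E
```

```text
[0.57948996 0.16005311 0.014     ] [0.49837221 0.16352803 0.014     ] [0.53893108 0.16179057 0.014     ] 0.0811921436738085 -2.452933639820878
[0.53778721 0.15924069 0.058     ] [array([0.56263089, 0.16894464, 0.058     ]), array([0.56237223, 0.14868568, 0.058     ]), array([0.51295259, 0.15039929, 0.058     ]), array([0.51319311, 0.16893314, 0.058     ])]
[0.54408125 0.15926993 0.0205    ] [array([0.61252982, 0.20372602, 0.0205    ]), array([0.6103346 , 0.11129736, 0.0205    ]), array([0.47952864, 0.20681704, 0.0205    ]), array([0.47393195, 0.11523929, 0.0205    ])]
```

View pics/e1.png

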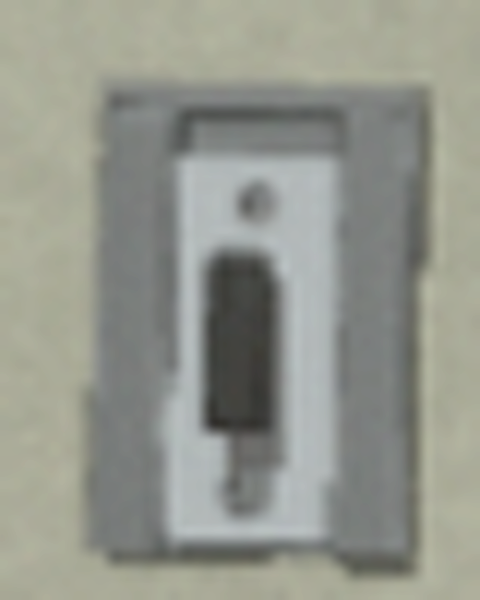

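View pics/e2.png

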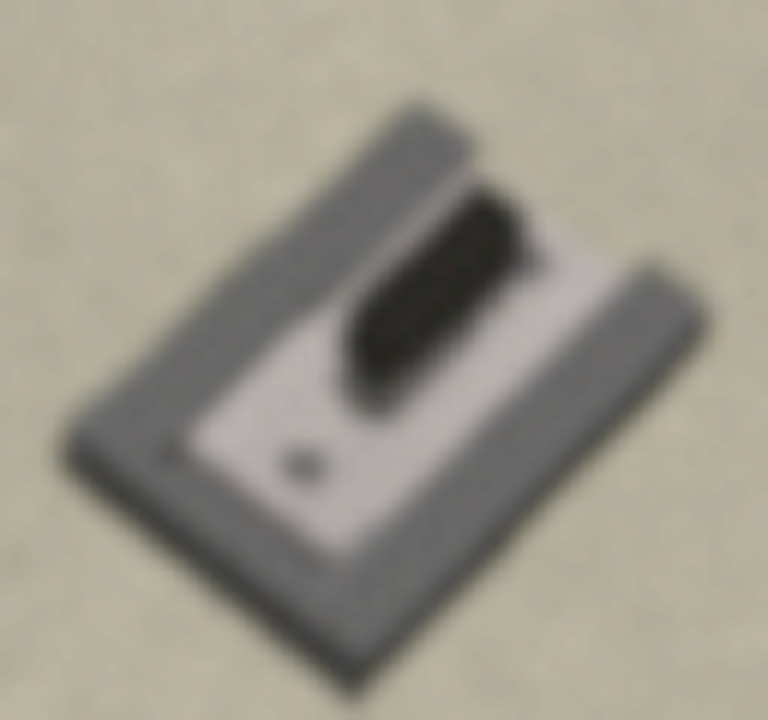

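```bash
python3 - <<'E'
from ov import *
t=lambda u,v:c2p(180,190,12,u,v)
q=lambda u,v:c2p(284,190,12,u,v)
print("small hole scene",ray(c,q(302,465),.014))
# holder top corners: fit L free
top=[t(105,84),t(430,92),t(412,570),t(90,552)]; sc=[(1,q(68,452-15)),(0,q(350,678)),(3,q(705,315)),(2,q(420,100))]
for z in(.0205,):
  for u in top: print("T",ray(s,u,z).round(4))
  for k,u in sc: print("S",k,ray(c,u,z).round(4))
# lid corners visible plate front edge etc
for n,u in (("plate +x L",t(178,155)),("plate +x R",t(342,155)),("plate -x L",t(168,542)),("plate -x R",t(328,538))): print(n,ray(s,u,.014).round(4))
for n,u in (("plate +x y+",q(340,560)),("plate +x y-",q(190,440))): print(n,ray(c,u,.014).round(4))
# bar in scene: top face outline ends z=.058
for u in (q(480,180),q(355,330),q(520,225),q(380,380)): print("bar",ray(c,u,.058).round(4))
E
```

```text
small hole scene [0.57871981 0.15807907 0.014     ]
T [0.6132 0.2029 0.0205]
T [0.6098 0.1102 0.0205]
T [0.474  0.1158 0.0205]
T [0.4802 0.2068 0.0205]
S 1 [0.613  0.1149 0.0205]
S 0 [0.6195 0.2017 0.0205]
S 3 [0.4846 0.2057 0.0205]
S 2 [0.4789 0.1176 0.0205]
plate +x L [0.5932 0.183  0.014 ]
plate +x R [0.5926 0.136  0.014 ]
plate -x L [0.4828 0.1857 0.014 ]
plate -x R [0.4834 0.1403 0.014 ]
plate +x y+ [0.5932 0.1801 0.014 ]
plate +x y- [0.591  0.1344 0.014 ]
bar [0.514  0.1542 0.058 ]
bar [0.567  0.1577 0.058 ]
bar [0.5181 0.1685 0.058 ]
bar [0.574  0.1699 0.058 ]
```

```bash
python3 -m creep '[[27,-22,0,-0.098],[24.7,-24.7,0,-0.098],[22,-27,0,-0.098],[19.5,-29,0,-0.098],[16.5,-31,0,-0.1]]' 0 40
```

```text
t: 0.52
tool_pos: [0.2498, -0.3227, 0.2308]
eef_rot: [-3.141, -0.001, 0.959]
ft_force: [-0.2, -0.0, 0.2]
grip_width: 0.998
```

```bash
python3 -m creep '[[13,-32.5,0,0],[13,-32.5,0,0],[13,-32.5,0,0],[13,-32.5,0,0],[13,-32.5,0,0]]'
```

```text
t: 0.93
tool_pos: [0.1542, -0.1758, 0.2309]
eef_rot: [-3.141, -0.0, 0.954]
ft_force: [-1.0, 0.3, 0.2]
grip_width: 1.0
```

The turn's sign is opposite to what I assumed, because tool z points down. I'm correcting with positive turns.

```bash
python3 -m creep '[[37,9,0,0.1],[37.5,5,0,0.1],[38,1.5,0,0.1],[38,-2.5,0,0.1],[37.5,-6,0,0.1]]'
```

```text
t: 1.35
tool_pos: [0.2497, -0.0878, 0.2315]
eef_rot: [3.141, -0.0, 0.605]
ft_force: [-0.4, -1.0, -0.2]
grip_width: 0.999
```

```bash
python3 -m creep '[[35,-4,0,0.1],[34,-7,0,0.1],[33,-10.5,0,0.1],[32,-14,0,0.1],[30.5,-17,0,0.1]]'; python3 -m creep '[[0,0,0,0],[0,0,0,0],[0,0,0,0],[0,0,0,0],[0,0,0,0]]'
```

```text
t: 1.77
tool_pos: [0.3566, 0.0119, 0.2317]
eef_rot: [3.142, 0.0, 0.185]
ft_force: [0.0, -1.1, 1.0]
grip_width: 0.999
t: 2.18
tool_pos: [0.3554, 0.0097, 0.2319]
eef_rot: [3.141, -0.0, 0.188]
ft_force: [0.2, 0.1, -0.3]
grip_width: 1.002
```

```bash
python3 -m creep '[[22,-12,0,0.044],[21.5,-13,0,0.044],[21,-14,0,0.044],[20,-15,0,0.044],[19.5,-15.5,0,0.043]]';  python3 -m creep '[[18,-16,10,0],[18,-16,20,0],[18,-16,30,0],[18,-16,30,0],[0,0,0,0]]'; python3 -m creep '[[0,0,0,0],[0,0,0,0],[0,0,0,0],[0,0,0,0],[0,0,0,0]]'
```

```text
t: 2.6
tool_pos: [0.4532, 0.0902, 0.2319]
eef_rot: [3.142, -0.0, -0.033]
ft_force: [0.2, -0.2, -0.0]
grip_width: 0.999
t: 3.02
tool_pos: [0.5263, 0.1525, 0.1359]
eef_rot: [3.141, 0.009, -0.03]
ft_force: [-2.0, -0.4, -0.5]
grip_width: 1.005
t: 3.43
tool_pos: [0.5265, 0.1515, 0.1431]
eef_rot: [-3.141, -0.002, -0.031]
ft_force: [0.3, -0.0, 0.2]
grip_width: 0.997
```

```bash
python3 -m creep '[[5.6,-4.4,10,0],[5.6,-4.5,15,0],[0,0,15,0],[0,0,0,0],[0,0,0,0]]'; python3 - <<'E'
from h import *
from rig import snapshot,telemetry
t=snapshot("top");k=snapshot("scene");pickle.dump(t,open("t1.pkl","wb"));pickle.dump(k,open("s1.pkl","wb"))
cv2.imwrite("pics/f1.png",np.hstack([crop(t,170,165,70,90,6),crop(k,275,155,90,90,6,1.6)[:540,:380+0] if 0 else crop(k,285,160,60,90,6,1.6)]))
o=telemetry.observe();print(o["tool_pos"],o["eef_rot"])
E
```

```text
t: 3.85
tool_pos: [0.5377, 0.1606, 0.1012]
eef_rot: [3.141, 0.002, -0.03]
ft_force: [0.6, -0.4, 0.1]
grip_width: 1.001
[0.53826765 0.1606382  0.1024696 ] [-3.14146792e+00 -1.11227398e-03 -2.98960405e-02]
```

View pics/f1.png

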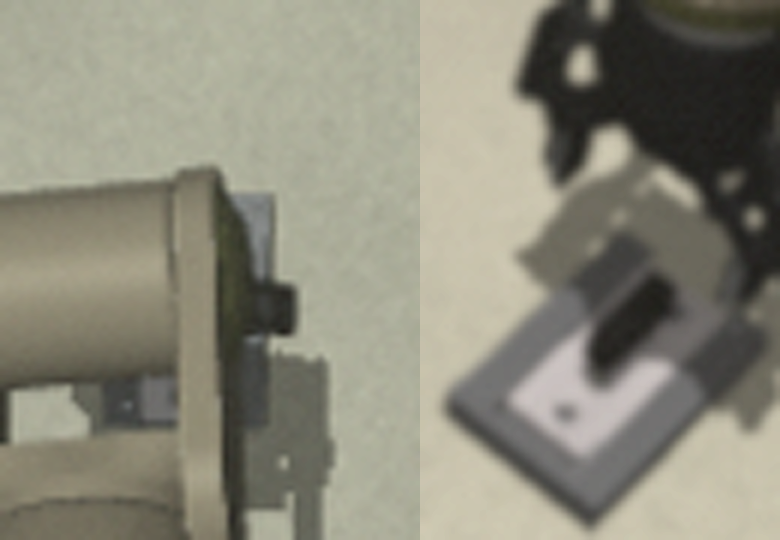

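The scene crop (right panel) shows the open fingers straddling the bar at about (635,310), laterally centred. The top view is occluded by the arm. I'll descend to grasp.

```bash
python3 -m creep '[[0,0,25,0],[0,0,24,0],[0,0,15,0],[0,0,9,0],[0,0,0,0]]'; python3 -m creep '[[0,0,0,0],[0,0,0,0],[0,0,0,0],[0,0,0,0],[0,0,0,0]]' 255 40; python3 -m creep '[[0,0,0,0],[0,0,0,0],[0,0,0,0],[0,0,0,0],[0,0,0,0]]';python3 - <<'E'
from h import *
from rig import snapshot,telemetry
k=snapshot("scene");pickle.dump(k,open("s2.pkl","wb"))
cv2.imwrite("pics/f2.png",crop(k,285,160,70,80,8,1.6))
o=telemetry.observe();print({a:o[a].round(4) for a in("tool_pos","eef_rot","ft_force","ft_torque","joint_pos")},o["grip_width"],o["t"])
E
```

```text
t: 4.37
tool_pos: [0.5375, 0.1605, 0.0279]
eef_rot: [3.141, 0.002, -0.03]
ft_force: [0.3, -0.0, 0.8]
grip_width: 1.002
t: 4.78
tool_pos: [0.5381, 0.1606, 0.0294]
eef_rot: [-3.141, -0.001, -0.03]
ft_force: [0.4, -0.2, -0.7]
grip_width: 0.302
t: 5.2
tool_pos: [0.5381, 0.1606, 0.0293]
eef_rot: [-3.142, -0.001, -0.03]
ft_force: [-1.5, 0.4, 5.9]
grip_width: 0.183
{'tool_pos': array([0.5381, 0.1606, 0.0293]), 'eef_rot': array([-3.1415e+00, -8.0000e-04, -2.9900e-02]), 'ft_force': array([-2.012 ,  0.379 ,  5.7535]), 'ft_torque': array([-0.0197,  0.1475, -0.0173]), 'joint_pos': array([0.0793, 0.6228, 1.5329, 0.    , 0.985 , 1.68  ])} 0.18070653196826508 5.25
```

View pics/f2.png

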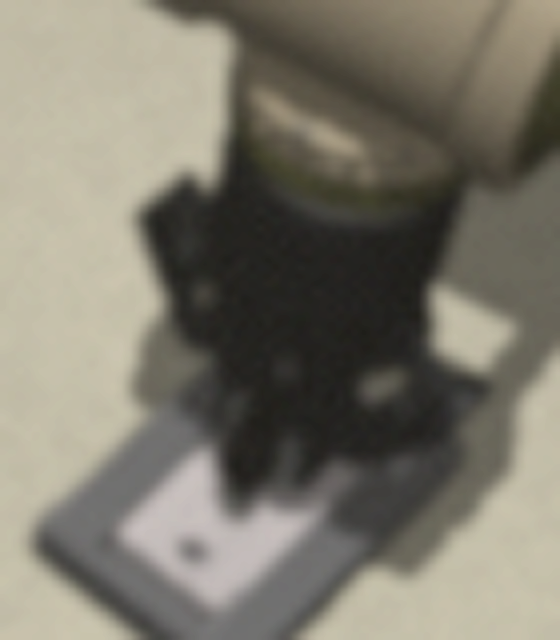

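```bash
python3 -m creep '[[0,0,-0.5,0],[0,0,-0.6,0],[-5,0,0,0],[-10,0,0,0],[-10,0,0,0]]' 255 60; python3 -m creep '[[-12,0,0,0],[-12,0,0,0],[-12,0,0,0],[-12,0,0,0],[-12,0,0,0]]'
```

```text
t: 5.67
tool_pos: [0.5121, 0.1613, 0.0294]
eef_rot: [3.141, 0.001, -0.03]
ft_force: [0.2, 0.0, -3.0]
grip_width: 0.172
t: 6.08
tool_pos: [0.4515, 0.1631, 0.0295]
eef_rot: [3.141, 0.001, -0.03]
ft_force: [0.7, 0.4, -3.6]
grip_width: 0.177
```

```bash
python3 -m creep '[[-12,0,0,0],[-12,0,0,0],[-12,0,0,0],[-12,0,0,0],[-4,0,0,0]]'; python3 -m creep '[[0,0,0,0],[0,0,-10,0],[0,0,-25,0],[0,0,-30,0],[0,0,-30,0]]'; python3 -m creep '[[0,0,-10,0],[0,0,0,0],[0,0,0,0],[0,0,0,0],[0,0,0,0]]'; python3 - <<'E'
from h import *
from rig import snapshot,telemetry
for n in("scene","top"):
    k=snapshot(n);pickle.dump(k,open(n+"3.pkl","wb"))
    cv2.imwrite(f"pics/{n}3.png",cv2.resize(k["frame"][:,:,::-1],(800,600),interpolation=cv2.INTER_CUBIC))
o=telemetry.observe();print({a:o[a].round(4) for a in("tool_pos","eef_rot","ft_force","ft_torque","joint_pos")},o["grip_width"],o["t"])
E
```

```text
t: 6.5
tool_pos: [0.3985, 0.1647, 0.0296]
eef_rot: [3.141, 0.003, -0.03]
ft_force: [-0.6, -0.0, -4.3]
grip_width: 0.176
t: 6.92
tool_pos: [0.4011, 0.1646, 0.1259]
eef_rot: [3.141, 0.001, -0.03]
ft_force: [-0.5, -0.2, -3.2]
grip_width: 0.176
t: 7.33
tool_pos: [0.4005, 0.1646, 0.1337]
eef_rot: [3.141, 0.003, -0.03]
ft_force: [-0.4, 0.8, -2.6]
grip_width: 0.176
{'tool_pos': array([0.4006, 0.1646, 0.134 ]), 'eef_rot': array([ 3.1413e+00,  2.0000e-03, -3.0000e-02]), 'ft_force': array([ 0.0809,  0.529 , -4.124 ]), 'ft_torque': array([-0.0202, -0.0139,  0.013 ]), 'joint_pos': array([0.1151, 0.2903, 1.7601, 0.    , 1.0933, 1.7159])} 0.17491143653439142 7.4333
```

View pics/scene3.png

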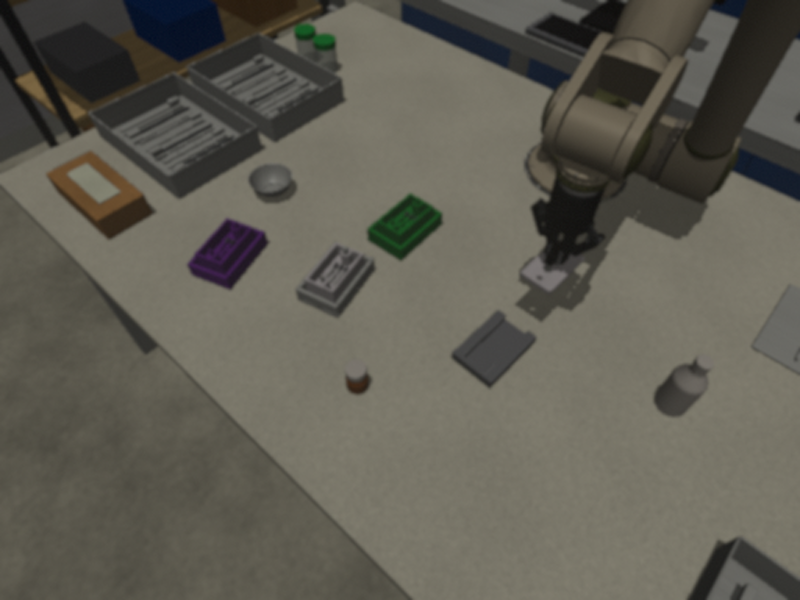

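View pics/top3.png

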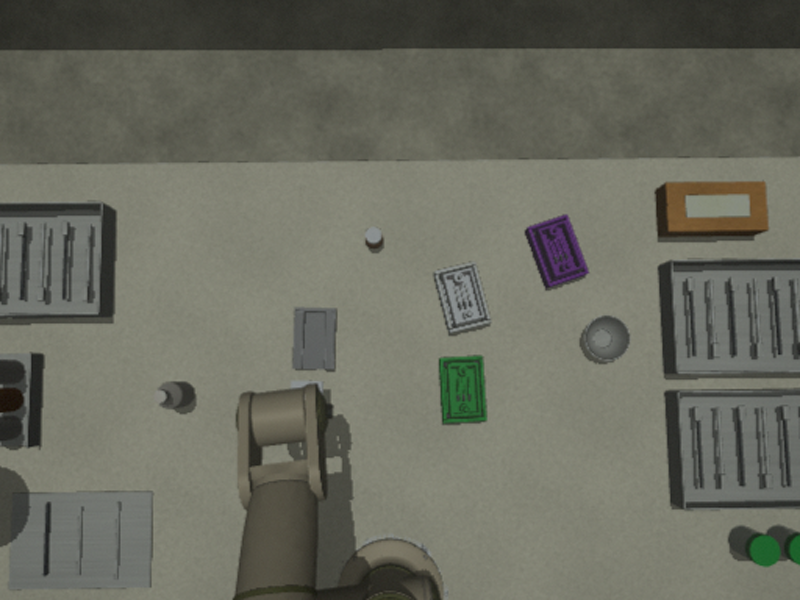

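```bash
python3 -m creep '[[15,20,0,-0.053],[14,21,0,-0.053],[13,21.5,0,-0.053],[11.5,22,0,-0.053],[10.5,22.5,0,-0.053]]'; python3 -m creep '[[9.3,23.2,0,0],[9.3,23.2,0,0],[9.3,23.2,0,0],[9.3,23.2,0,0],[9.3,23.2,0,0]]';python3 -m creep '[[9.3,23.2,0,0],[9.3,23.2,0,0],[9.3,23.2,0,0],[9.3,23.2,0,0],[0,0,0,0]]'; python3 -m creep '[[0,0,0,0],[0,0,0,0],[0,0,0,0],[0,0,0,0],[0,0,0,0]]'
```

```text
t: 7.85
tool_pos: [0.4734, 0.0615, 0.1343]
eef_rot: [-3.141, 0.001, 0.238]
ft_force: [0.3, -0.4, -3.7]
grip_width: 0.171
t: 8.27
tool_pos: [0.5457, -0.0405, 0.134]
eef_rot: [-3.141, 0.001, 0.235]
ft_force: [-0.1, 0.8, -3.2]
grip_width: 0.177
t: 8.68
tool_pos: [0.6048, -0.1247, 0.1335]
eef_rot: [3.14, -0.0, 0.232]
ft_force: [-1.4, 0.4, -3.7]
grip_width: 0.175
t: 9.1
tool_pos: [0.6029, -0.1204, 0.135]
eef_rot: [-3.142, 0.0, 0.236]
ft_force: [0.4, 0.1, -3.6]
grip_width: 0.174
```

```bash
python3 -m creep '[[6,16.5,0,0],[6,16.5,0,0],[6,16.5,10,0],[0,0,10,0],[0,0,0,0]]'; python3 -m creep '[[0,0,0,0],[0,0,0,0],[0,0,0,0],[0,0,0,0],[0,0,0,0]]'; cat > look.py <<'E'
import sys
from ov import *
from rig import snapshot,telemetry
tag=sys.argv[1]
t=snapshot("top");k=snapshot("scene");pickle.dump(t,open(f"t{tag}.pkl","wb"));pickle.dump(k,open(f"s{tag}.pkl","wb"))
cv2.imwrite(f"pics/l{tag}t.png",crop(t,265,155,65,65,9)); cv2.imwrite(f"pics/l{tag}s.png",crop(k,180,130,66,76,9,1.5,cv2.INTER_LINEAR))
o=telemetry.observe();print({a:o[a].round(4) for a in("tool_pos","eef_rot","ft_force","ft_torque","joint_pos")},o["grip_width"],o["t"])
E
python3 look.py 4
```

```text
t: 9.52
tool_pos: [0.6311, -0.1647, 0.1124]
eef_rot: [-3.139, 0.003, 0.235]
ft_force: [-0.7, 0.2, -4.1]
grip_width: 0.173
t: 9.93
tool_pos: [0.6322, -0.1647, 0.1155]
eef_rot: [3.141, -0.001, 0.235]
ft_force: [0.7, -1.0, -3.1]
grip_width: 0.178
{'tool_pos': array([ 0.6321, -0.1648,  0.1152]), 'eef_rot': array([ 3.1414e+00, -3.0000e-04,  2.3530e-01]), 'ft_force': array([ 0.5712, -0.045 , -2.9139]), 'ft_torque': array([-0.029 ,  0.0355, -0.0369]), 'joint_pos': array([-0.4359,  0.6534,  1.1588,  0.    ,  1.329 ,  0.8996])} 0.1741490354640269 10.0333
```

View pics/l4t.png

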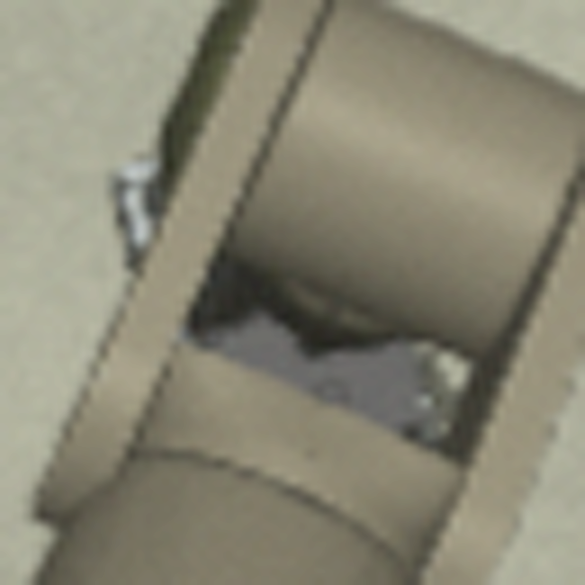

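View pics/l4s.png

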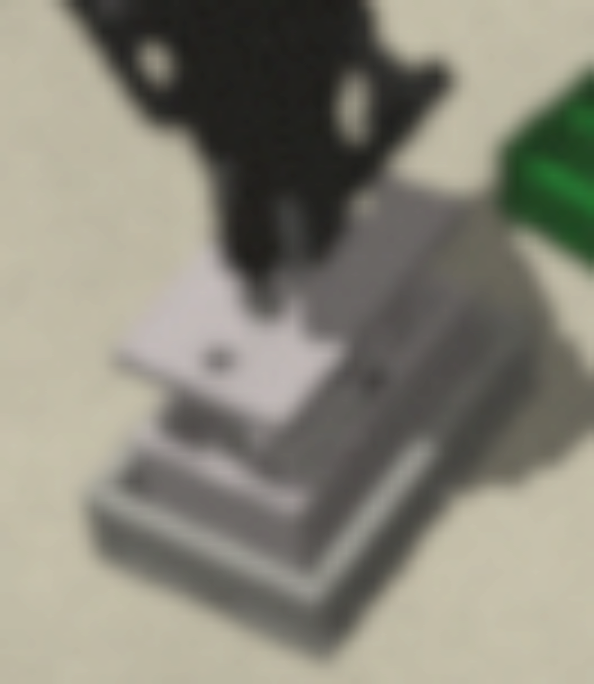

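```bash
python3 - <<'E'
from ov import *
k=load("s4.pkl"); t=load("t4.pkl")
lp=[.6321,-.1648,.2353]; zu=.1152-.0233
Lt=rect(110,64,zu*1000+8); Lb=rect(110,64,zu*1000)
it=[(place(lp,Lt),(0,255,0)),(place(lp,circ(41,0,zu*1000+8,10)),(0,0,255)),(place(lp,circ(-41,0,zu*1000+8,14)),(0,0,255))]
sp=np.load("stand.npy")
it2=[(place(sp,B),(255,255,0)),(place(sp,S),(0,255,255))]
cv2.imwrite("pics/o4.png",overlay(k,180,130,66,76,9,it+it2))
print(ray(k,c2p(180,130,9,220,357),zu+.008), place(lp,np.array([[.041,0,zu+.008]])))
E
```

```text
[ 0.67150379 -0.15774505  0.0999    ] [[ 0.67197022 -0.15524148  0.0999    ]]
```

View pics/o4.png

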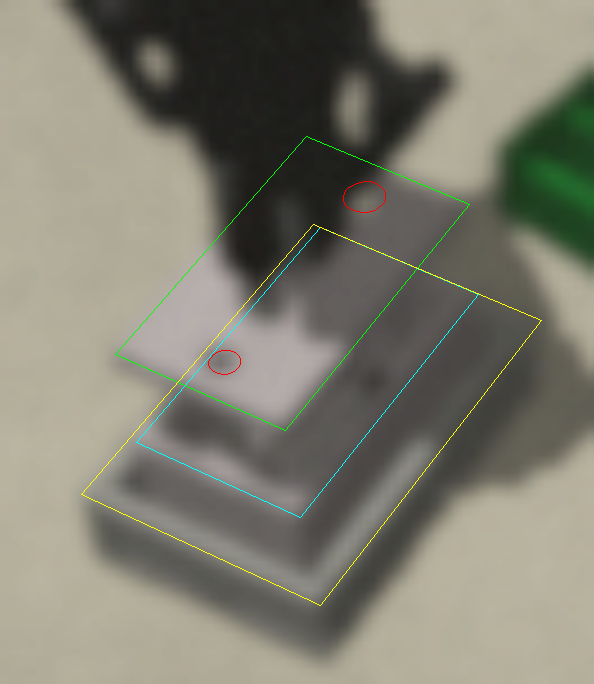

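```bash
cat > prof.py <<'E'
from ov import *
from scipy.ndimage import map_coordinates
def prof(cam,p,L,W,z,rng=np.arange(-12,12.1,1)):
    g=cam["frame"].mean(2); out={}
    for n,a,b in(("+x",0,1),("-x",0,-1),("+y",1,1),("-y",1,-1)):
        acc=[]
        half=[L/2,W/2]; oth=half[1-a]
        for d in rng:
            tt=np.linspace(-.8*oth,.8*oth,41); P=np.zeros((41,3)); P[:,a]=b*(half[a]+d);P[:,1-a]=tt;P[:,2]=z
            uv=proj(cam,place(p,P/1000)); acc.append(map_coordinates(g,[uv[:,1],uv[:,0]],order=1).mean())
        out[n]=np.array(acc)
    return rng,out
if __name__=="__main__":
    p=np.load("stand.npy")
    for nm,cam in(("top",s),("scene",c)):
        r,o=prof(cam,p,110,64,56)
        print(nm,r.astype(int).tolist())
        for k in o: print(k,o[k].round().astype(int).tolist())
        r,o=prof(cam,p,140,94,36)
        for k in o: print("S",k,o[k].round().astype(int).tolist())
E
python3 prof.py
```

```text
top [-12, -11, -10, -9, -8, -7, -6, -5, -4, -3, -2, -1, 0, 1, 2, 3, 4, 5, 6, 7, 8, 9, 10, 11, 12]
+x [96, 95, 95, 96, 98, 103, 109, 117, 123, 124, 119, 107, 93, 82, 78, 83, 93, 108, 121, 130, 133, 132, 128, 124, 120]
-x [120, 119, 118, 116, 117, 120, 124, 129, 132, 133, 130, 122, 111, 99, 89, 82, 76, 74, 74, 79, 89, 104, 118, 127, 130]
+y [130, 133, 135, 137, 137, 138, 139, 139, 139, 135, 128, 117, 104, 91, 81, 76, 78, 87, 98, 107, 112, 117, 122, 127, 131]
-y [122, 112, 99, 87, 80, 82, 91, 102, 112, 117, 116, 109, 97, 88, 86, 90, 100, 113, 124, 130, 130, 127, 123, 120, 119]
S +x [86, 80, 80, 87, 99, 114, 125, 132, 133, 131, 127, 122, 119, 119, 121, 124, 126, 126, 126, 126, 126, 126, 126, 125, 125]
S -x [74, 71, 71, 76, 86, 101, 115, 125, 129, 128, 121, 109, 97, 86, 80, 76, 74, 75, 80, 88, 98, 108, 116, 121, 123]
S +y [86, 95, 102, 107, 113, 119, 125, 130, 132, 129, 122, 109, 96, 86, 82, 85, 94, 105, 114, 120, 125, 127, 128, 129, 129]
S -y [98, 89, 86, 89, 98, 110, 121, 129, 131, 129, 125, 121, 119, 120, 123, 126, 128, 128, 128, 128, 128, 128, 128, 128, 129]
scene [-12, -11, -10, -9, 
[... 274 characters left out ...]
14, 114, 114, 114, 114]
+y [85, 87, 89, 91, 93, 95, 96, 95, 93, 89, 84, 78, 72, 66, 61, 57, 54, 51, 50, 50, 50, 51, 52, 55, 58]
-y [51, 51, 53, 55, 58, 62, 68, 74, 81, 87, 94, 99, 103, 106, 108, 110, 110, 111, 112, 112, 113, 113, 114, 114, 114]
S +x [68, 70, 74, 77, 81, 85, 89, 92, 93, 92, 90, 87, 83, 79, 74, 70, 66, 63, 62, 61, 60, 61, 62, 63, 65]
S -x [75, 77, 79, 82, 85, 88, 92, 95, 98, 102, 104, 107, 109, 110, 111, 112, 113, 113, 113, 114, 114, 114, 114, 114, 114]
S +y [63, 68, 74, 79, 84, 87, 89, 89, 87, 83, 78, 72, 66, 60, 55, 51, 48, 47, 47, 47, 48, 50, 54, 58, 64]
S -y [59, 62, 66, 71, 77, 83, 89, 94, 99, 102, 105, 107, 109, 110, 111, 111, 112, 113, 113, 114, 114, 114, 114, 115, 115]
```

```bash
python3 - <<'E'
from ov import *
from scipy.ndimage import map_coordinates
def edge(cam,p,L,W,z,a,b,lo,hi,sgn=-1,rng=np.arange(-6,6.01,.25)):
    g=cam["frame"].mean(2); half=[L/2,W/2]; acc=[]
    for d in rng:
        tt=np.linspace(lo,hi,31); P=np.zeros((31,3)); P[:,a]=b*(half[a]+d);P[:,1-a]=tt;P[:,2]=z
        uv=proj(cam,place(p,P/1000)); acc.append(map_coordinates(g,[uv[:,1],uv[:,0]],order=3).mean())
    gr=np.gradient(np.array(acc),rng)*sgn
    i=gr.argmax(); w=np.clip(gr[max(0,i-6):i+7],0,None); return round(float((w*rng[max(0,i-6):i+7]).sum()/w.sum()),2),round(float(gr.max()),1)
p=np.load("stand.npy")
for nm,cam in(("top",s),("scene",c)):
    for a,b,n in((1,1,"+y"),(1,-1,"-y")):
        if nm=="scene" and b<0: continue
        print(nm,n,[edge(cam,p,110,64,56,a,b,lo,lo+22) for lo in(-46,-24,2,24)])
        print(nm,"S",n,[edge(cam,p,140,94,36,a,b,lo,lo+25) for lo in(-60,-30,5,35)])
    print(nm,"+x",[edge(cam,p,110,64,56,0,1,lo,lo+18) for lo in(-28,-10,10)])
    if nm=="top": print(nm,"-x",[edge(cam,p,110,64,56,0,-1,lo,lo+18) for lo in(-28,-10,10)])
k=load("s4.pkl");lp=[.6321,-.1648,.2353];zt=(.1152-.0233+.008)*1000
# lid: +x edge top (z top) bright->dark; +y edge
print("lid +x",[edge(k,lp,110,64,zt,0,1,lo,lo+18) for lo in(-28,-10,10)])
print("lid +y",[edge(k,lp,110,64,zt,1,1,lo,lo+20) for lo in(10,30)])
print("lid -y",[edge(k,lp,110,64,zt,1,-1,lo,lo+15,sg) for lo in(15,30) for sg in(1,-1)])
print("lid -x",[edge(k,lp,110,64,zt,0,-1,lo,lo+12,1) for lo in(5,15)])
E
```

```text
top +y [(0.22, 16.7), (-0.02, 16.5), (0.01, 17.4), (0.23, 15.8)]
top S +y [(-0.74, 17.1), (-0.78, 17.2), (-0.74, 17.2), (-0.74, 16.6)]
top -y [(-0.47, 16.1), (-0.28, 15.1), (-0.45, 14.8), (-0.29, 15.7)]
top S -y [(-2.24, 6.3), (-2.27, 6.9), (-2.26, 6.9), (-2.41, 5.6)]
top +x [(-0.51, 18.3), (-0.54, 18.7), (-0.47, 17.7)]
top -x [(0.28, 14.6), (-0.21, 12.9), (0.26, 13.5)]
scene +y [(-0.74, 6.6), (-0.49, 7.2), (-0.49, 6.5), (-0.74, 7.2)]
scene S +y [(-1.0, 6.0), (-0.51, 6.8), (-0.5, 7.0), (-0.5, 6.9)]
scene +x [(1.26, 4.7), (0.5, 5.6), (1.0, 4.4)]
lid +x [(-1.75, 4.9), (0.01, 6.4), (0.0, 6.2)]
lid +y [(-0.76, 6.8), (-1.25, 8.5)]
lid -y [(nan, -0.3), (1.52, 0.7), (nan, -0.2), (-3.71, 0.6)]
lid -x [(-0.75, 5.6), (1.0, 5.2)]<stdin>:9: RuntimeWarning: invalid value encountered in scalar divide
```

```bash
python3 -m creep '[[0,-0.7,7,0],[0,0,7,0],[0,0,4,0],[0,0,2,0],[0,0,0,0]]'; python3 -m creep '[[0,0,1,0],[0,0,1,0],[0,0,0.5,0],[0,0,0.5,0],[0,0,0,0]]'
```

```text
t: 10.45
tool_pos: [0.6316, -0.1642, 0.0939]
eef_rot: [-3.141, 0.001, 0.235]
ft_force: [-0.6, 0.4, -2.8]
grip_width: 0.176
t: 10.87
tool_pos: [0.632, -0.1643, 0.0919]
eef_rot: [3.142, -0.0, 0.235]
ft_force: [0.2, -0.4, -2.8]
grip_width: 0.177
```

```bash
python3 -m creep '[[0,0,0.7,0],[0,0,0.7,0],[0,0,0.6,0],[0,0,0,0],[0,0,0,0]]'; python3 -m creep '[[0,0,0.7,0],[0,0,0.7,0],[0,0,0.6,0],[0,0,0,0],[0,0,0,0]]'
```

```text
t: 11.28
tool_pos: [0.6319, -0.1643, 0.0899]
eef_rot: [-3.142, 0.0, 0.235]
ft_force: [-0.1, -0.0, -3.1]
grip_width: 0.177
t: 11.7
tool_pos: [0.6319, -0.1643, 0.0879]
eef_rot: [-3.142, 0.0, 0.235]
ft_force: [-1.1, 0.1, -3.9]
grip_width: 0.172
```

```bash
python3 -m creep '[[0,0,1,0],[0,0,1,0],[0,0,1,0],[0,0,0,0],[0,0,0,0]]'; python3 -m creep '[[0,0,1,0],[0,0,1,0],[0,0,1,0],[0,0,0,0],[0,0,0,0]]'; python3 look.py 5
```

```text
t: 12.12
tool_pos: [0.6319, -0.1642, 0.0848]
eef_rot: [-3.141, 0.0, 0.235]
ft_force: [0.0, 0.4, -3.0]
grip_width: 0.175
t: 12.53
tool_pos: [0.6319, -0.1643, 0.0818]
eef_rot: [-3.141, 0.0, 0.235]
ft_force: [-0.4, -0.4, -2.8]
grip_width: 0.177
{'tool_pos': array([ 0.632 , -0.1643,  0.0819]), 'eef_rot': array([ 3.1415e+00, -1.0000e-04,  2.3510e-01]), 'ft_force': array([ 0.877 ,  0.3848, -2.231 ]), 'ft_torque': array([ 0.0175,  0.0377, -0.023 ]), 'joint_pos': array([-0.4353,  0.6863,  1.198 ,  0.    ,  1.2572,  0.9004])} 0.17546989152606743 12.6333
```

View pics/l5s.png

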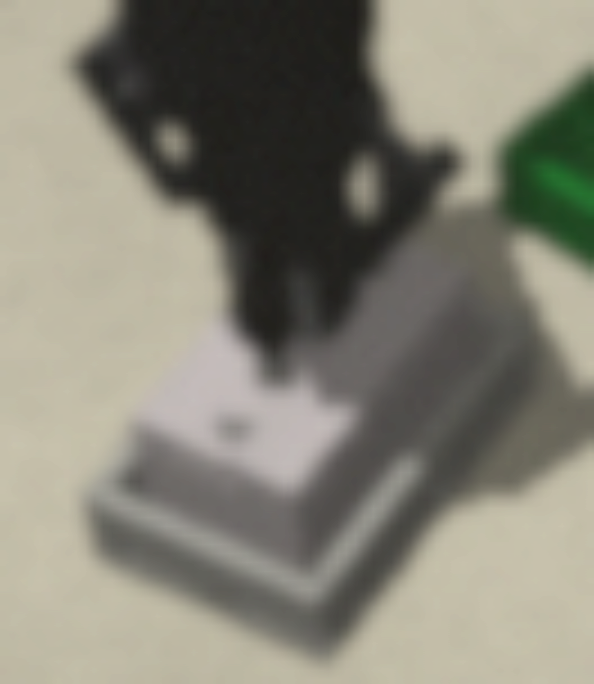

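```bash
python3 -m creep '[[0,0,0.5,0],[0,0,0.5,0],[0,0,0.5,0],[0,0,0,0],[0,0,0,0]]'; python3 -m creep '[[0,0,0.3,0],[0,0,0.3,0],[0,0,0.4,0],[0,0,0,0],[0,0,0,0]]';  python3 -m creep '[[0,0,0.3,0],[0,0,0.3,0],[0,0,0.4,0],[0,0,0,0],[0,0,0,0]]'
```

```text
t: 13.05
tool_pos: [0.6319, -0.1643, 0.0804]
eef_rot: [-3.142, 0.0, 0.235]
ft_force: [-0.6, -0.1, -3.4]
grip_width: 0.175
t: 13.47
tool_pos: [0.632, -0.1643, 0.0794]
eef_rot: [3.142, -0.0, 0.235]
ft_force: [-0.2, 0.4, -2.7]
grip_width: 0.173
t: 13.88
tool_pos: [0.632, -0.1643, 0.0788]
eef_rot: [3.141, -0.0, 0.235]
ft_force: [-2.5, 0.7, 4.7]
grip_width: 0.175
```

```bash
python3 -m creep '[[0,0,0.5,0],[0,0,0.5,0],[0,0,0.5,0],[0,0,0.5,0],[0,0,0,0]]'; python3 -m creep '[[0,0,0.5,0],[0,0,0.5,0],[0,0,0.5,0],[0,0,0.5,0],[0,0,0,0]]'; python3 look.py 6
```

```text
t: 14.3
tool_pos: [0.632, -0.1643, 0.0765]
eef_rot: [3.142, -0.0, 0.235]
ft_force: [-3.0, 0.6, 4.9]
grip_width: 0.177
t: 14.72
tool_pos: [0.632, -0.1643, 0.0747]
eef_rot: [3.141, -0.0, 0.235]
ft_force: [-3.6, 1.8, 6.9]
grip_width: 0.175
{'tool_pos': array([ 0.632 , -0.1643,  0.0748]), 'eef_rot': array([ 3.1414e+00, -3.0000e-04,  2.3510e-01]), 'ft_force': array([-4.6068,  1.8447,  7.321 ]), 'ft_torque': array([ 0.2107,  0.6008, -0.0307]), 'joint_pos': array([-0.4353,  0.6939,  1.2056, -0.    ,  1.2418,  0.9005])} 0.17936639324593054 14.8167
```

```bash
python3 -m creep '[[-0.4,0,0,0],[0,0,0.4,0],[0,0,0.4,0],[0,0,0.4,0],[0,0,0,0]]'; python3 -m creep '[[0,0,0,0],[0,0,0,0],[0,0,0,0],[0,0,0,0],[0,0,0,0]]'
```

```text
t: 15.23
tool_pos: [0.632, -0.1643, 0.0738]
eef_rot: [3.141, -0.001, 0.235]
ft_force: [-2.4, 2.4, 7.0]
grip_width: 0.177
t: 15.65
tool_pos: [0.632, -0.1643, 0.0739]
eef_rot: [3.141, -0.001, 0.235]
ft_force: [-2.0, 2.7, 7.9]
grip_width: 0.173
```

```bash
python3 -m creep '[[-0.3,0,0.5,0],[0,0,0.5,0],[0,0,0.5,0],[0,0,0.4,0],[0,0,0,0]]'; python3 -m creep '[[0,0,0,0],[0,0,0,0],[0,0,0,0],[0,0,0,0],[0,0,0,0]]'; python3 look.py 7
```

```text
t: 16.07
tool_pos: [0.632, -0.1643, 0.0722]
eef_rot: [3.141, -0.002, 0.235]
ft_force: [-1.5, 3.5, 10.2]
grip_width: 0.173
t: 16.48
tool_pos: [0.632, -0.1643, 0.0723]
eef_rot: [3.141, -0.002, 0.235]
ft_force: [-2.0, 3.1, 9.1]
grip_width: 0.172
{'tool_pos': array([ 0.632 , -0.1643,  0.0723]), 'eef_rot': array([ 3.1408e+00, -2.2000e-03,  2.3520e-01]), 'ft_force': array([-1.949 ,  2.6151,  8.924 ]), 'ft_torque': array([0.4387, 0.3232, 0.0113]), 'joint_pos': array([-4.3550e-01,  6.9570e-01,  1.2099e+00,  8.0000e-04,  1.2338e+00,
        8.9980e-01])} 0.1773425617906769 16.5833
```

View pics/l7s.png

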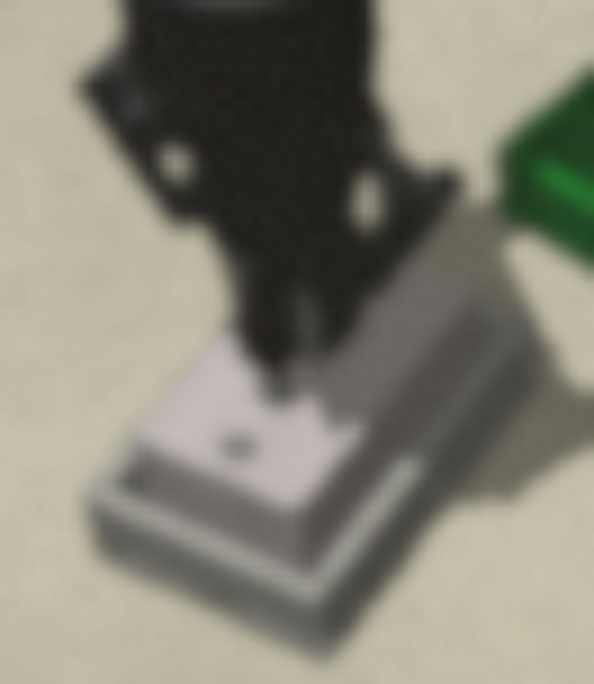

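```bash
python3 - <<'E'
from ov import *
k4,k5,k6,k7=[load(f"s{i}.pkl") for i in(4,5,6,7)]
def g(k,x0,y0,w,h): return k["frame"].mean(2)[y0:y0+h,x0:x0+w].astype(np.float32)
# template: lit plate patch incl. corner & hole
from scipy.ndimage import map_coordinates
from scipy.optimize import minimize
zt=[.1152,.0819,.0748,.0723]
lp=[.632,-.1643,.235]
base=(.0819-.0233+.008)
xs,ys=np.meshgrid(np.arange(8,62,1.),np.arange(-31,34,1.)); m=(ys>-30)
def samp(k,z):
    P=np.c_[xs.ravel(),ys.ravel(),0*xs.ravel()+z*1000]/1000; 
    keep=(xs.ravel()>24); uv=proj(k,place(lp,P[keep])); return map_coordinates(k["frame"].mean(2),[uv[:,1],uv[:,0]],order=3)
ref=samp(k5,base)
for n,k,z in(("6",k6,.0748),("7",k7,.0723)):
    dz=np.arange(-.003,.0051,.0005); e=[np.mean((samp(k,z-.0233+.008+d)-ref)**2).round(1) for d in dz]; print(n,list(zip((dz*1000).round(1).tolist(),np.array(e).tolist())))
E
```

```text
6 [(-3.0, 52.9), (-2.5, 40.0), (-2.0, 29.0), (-1.5, 20.1), (-1.0, 13.2), (-0.5, 8.4), (0.0, 5.7), (0.5, 5.0), (1.0, 6.4), (1.5, 9.7), (2.0, 15.1), (2.5, 22.3), (3.0, 31.4), (3.5, 42.2), (4.0, 54.6), (4.5, 68.5), (5.0, 83.9)]
7 [(-3.0, 58.9), (-2.5, 45.3), (-2.0, 33.7), (-1.5, 24.1), (-1.0, 16.5), (-0.5, 11.1), (0.0, 7.7), (0.5, 6.4), (1.0, 7.2), (1.5, 10.0), (2.0, 14.8), (2.5, 21.6), (3.0, 30.1), (3.5, 40.4), (4.0, 52.3), (4.5, 65.8), (5.0, 80.6)]
```

```bash
python3 - <<'E'
from rig import env,telemetry
print(env.finish_job()); o=telemetry.observe(); print(o["t"],o["tool_pos"],o["ft_force"],o["grip_width"])
E
```

```text
the job is handed in; nothing more can be done
None
the job is handed in; nothing more can be done
```

The lid is on the steel stand's lower half and pressed to about half-way through its travel. I handed the job in at t ≈ 16.6 s, with the gripper still holding the handle and pressing. The system gave no verdict, and no state could be read after hand-in.

**What I did:** I gripped the lid's handle, slid it level about 138 mm out of the holder's open end, and lifted it. I then lowered it onto the dowels in the steel stand; it went down with no contact force until it reached the rim.

**Last checks:**
- **Seating:** the lid met the rim with its underside at about 56 mm, which is the height given for flush.
- **Depth:** the lower half has sunk about 6.8 mm of 14 mm by tool height. The camera suggests up to 0.5 mm of slip in the grip, so it may be nearer 6.3 mm.
- **Force:** the push reads about 9 N, matching the expected value at mid-travel.
- **Bystanders:** none of the moves came near the spray bottle, the bowl or the jar. They looked unmoved in the pictures taken just after I lifted the lid; I did not check them again at the end.

**Less than perfect:**
- **Wrong turn:** I turned the wrong way on the first two moves, which swung the arm close to its base before I corrected it. Nothing was touched.
- **Side force:** about 3 N of sideways force on the dowels and a tool tilt of about 0.1° remained at the end.
- **Dowel size:** telling the thick dowel from the thin one was only moderately clear in the images. The free fit suggests I had them the right way round.

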